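Set up a dish on the plating turntable and bring the spreader

ROBOT

A 6-joint arm with a two-finger parallel gripper is mounted at the origin on a cart in front of the work surface, level with it; the furniture and walls round the work are solid. World frame = base frame: x ahead of the robot, y to its left, z up, the work surface at z = 0. Lengths are in m, angles in rad, forces in N, time in s.
With the tool pointing down it reaches from about 0.225 to 0.875 m from the base axis. Payload 3.4 kg.
Tool frame: the origin (TCP) lies at the very end of the fingers, on their centre line; the grasp point (between the pads) lies 19 mm behind it; z points along the fingers, y is the direction in which the jaws open and shut (so a half turn about z gives the same grasp; the last joint's range is limited). The gripper opens to 85 mm and grips with 20 to 120 N. Pads are 22 mm wide; open, the fingers measure 114 mm over their backs; the gripper's body (76 mm by 85 mm) begins 54 mm behind the grasp point. The pads swing forward as they close: fully open they stand 13 mm farther back than shut.
Start: joints at [-1.445, 0.276, 1.505, -0, 1.361, -0.121], TCP at [0.14, -0.558, 0.231] pointing down, gripper open.
Joint ranges: [-2.89, 2.89], [-0.75, 2.08], [0.22, 2.7], [-1.18, 4.32], [0.11, 2.71], [-2.7, 2.7]. Speed limits (rad/s): [2.57, 2.57, 3.14, 3.14, 3.14, 3.14].

INTERFACE

Orientations are given as a unit quaternion [w, x, y, z].
In Python, from rig import get_state, get_image, camera_model, sign_off gives the robot as it stands. The module is installed in compiled form; this text tells all that it offers.
- The arm moves only by the tool drive_tool, never from a script. Its argument "motion" is text: rows parted by semicolons, each of 7 numbers parted by spaces: the turn, a rotation vector about the tool's x, y, z in degrees, then the shift along the tool's x, y, z in m, then the opening in per cent of the stroke, from 0 (shut) to 100 (fully open). In form: wx wy wz tx ty tz hand; .... A call has 1 to 12 rows; each row shifts and turns the pose as measured when the row begins, along the tool's axes as they then stand; what a row does not reach is not made up. A row lasts 1/8 s, in which the tool goes at most 62.5 mm and 10.7 degrees, less where a joint would pass 70% of its speed; a pose out of reach is approached as far as the arm can. A call is refused whole if a number of a shift passes 0.0625 or a number of a turn 10.7, either way. A call with a gripper value outside its range is refused whole. The fingers move at their own pace and stop on an object; "newtons" is the grip in N (left out, the last holds). Time passes only in rows, so rows that do not move let the fingers close. It gives the time, the measured TCP pose, the force and the opening at its end, in the units of the state.
- get_state(): the state, without advancing time (a new reading comes with each control period).
- get_image(name): name is "side" or "top"; returns (picture, depth): 480x640x3 uint8, red, green, blue; 480x640 float32, m along the optical axis (not along the pixel's ray), 0 where there is no reading.
- camera_model(name): a dict with "camera_matrix" (3x3 intrinsics, pixels), "D" ([k1, k2, p1, p2, k3] as OpenCV has them; the pictures are not rectified), "cam_to_world" (4x4, takes a point from camera to world coordinates). Camera axes: x right, y up, looking along -z (the intrinsics and any distortion apply to the point x, -y, -z); pixel columns grow to the right and rows downward; lengths in m; the calibration is good to about 2 mm. A picture is of the moment at which its call begins. camera_model takes no time and is no camera call.
- sign_off(): hands the job in, once; it reports no verdict.
The state is a dict: "clock": time; "qpos": joint angles; "qd": joint speeds; "effort": joint torques, N m; "position": TCP position; "ee_rot": TCP orientation; "contact_force": force on the tool from outside, world axes, zero at the start; "moment": the same for the moment, N m; "width": finger opening in m.
Only numpy, scipy, OpenCV 4.12 (cv2) and the standard library are available. Lean on these libraries where they do the work, as an engineer would, in place of code of your own. Each camera call takes 0.05 s, during which the arm holds its last target.

TASK

Lay the grey pad in the centre of the turntable and the petri dish centred on top of the pad. Then draw the spreader up out of its holder block, lean it over to about 45 degrees, crossbar end down and crossbar level, and finish holding it like that with the crossbar over the middle of the dish and a few centimetres clear of it: the program ends with the spreader still in the gripper. Do not disturb the other things on the bench.

Things in the scene. Friction and masses are not known exactly. Their poses are not given: they have to be found in the camera images.
- turntable_top (a point): centre of the upper face of the turntable's round metal platter (100 mm across, 8 thick, top 36 mm above the bench; narrow stem on a grey foot 96 mm across, fixed to the bench). A thin ring of 69 mm is marked on it. The platter turns about the vertical with slight friction; its yaw does not matter
- pad_mid (a point): centre (half-way up) of the plain grey solid round pad, 60 mm across, 12 thick, 30 g, lying flat on the bench at the start; z is its axis
- dish_mid (a point): centre (half-way up) of the shallow round petri dish, 63 mm across, 15 tall, 22 g, lying flat on the bench at the start; z is its axis, up
- holder: white holder block fixed to the bench, 56 mm (x) by 78 (y), 65 tall, on a thin metal flange 80 x 104 mm; origin at the centre of its underside. Slot in its top 12 mm (x) by 46 (y), 57 deep: the spreader stands in it loosely, crossbar down, on the slot's floor 8 mm above the bench; draw it straight up 65 mm or more to clear the block
- spreader_grip (a point): centre of the handle (12 mm along x, 14 along y, 70 long) of the spreader, a metal tool 170 mm long, 45 g: crossbar 8 x 40 x 8 mm at its foot, 6 mm round rod, handle. Handle top is 35 mm above this point, 178 mm above the bench at the start. z: from crossbar to handle, up at the start; y: along the crossbar, as the holder's y. Balance point nearer the crossbar: grip firmly
- spreader_bar (a point): centre of the spreader's crossbar, 131 mm below the handle's centre along the tool, 4 mm above the tool's lower end; same axes as spreader_grip: y runs along the 40 mm crossbar
- small_bottle: bystander: small glass bottle with a blue screw cap, 46 mm across, 86 tall, behind the turntable; origin at the centre of its underside
- flask: bystander: conical glass flask, 63 mm across, 109 tall, at the right; origin at the centre of its underside
- marker: bystander: marker pen lying flat in front of the turntable, 15 x 140 x 18 mm; origin underneath its middle
- tape: bystander: roll of tape lying flat, 52 mm across with an open core, 14 tall; origin at the centre of its underside
- forceps: bystander: steel tweezers lying flat at the front, 11 x 122 x 8 mm; origin underneath their middle
Things that resemble listed ones, but are neither listed nor needed, are in the scene too. What is meant by the part that bears spreader_grip is not orange or turquoise, and is the smaller of those in its own colour.

How it is judged:
On the way, in this order (a step that is already met when the one before it is completed fails the run):
1. the pad lies centred on the turntable, let go (horizontal distance between pad_mid and turntable_top below 0.01 m and z of pad_mid in the frame of turntable_top between 0.003 and 0.009 m and contact force between the fingers and pad below 0.05 N), for 0.2 s.
2. the petri dish lies centred on the pad, let go (horizontal distance between pad_mid and turntable_top below 0.01 m and z of pad_mid in the frame of turntable_top between 0.003 and 0.009 m and horizontal distance between dish_mid and pad_mid below 0.01 m and angle between dish_mid's own z axis and vertical below 0.1 rad and z of dish_mid in the frame of turntable_top between 0.0165 and 0.0225 m and contact force between the fingers and dish below 0.05 N), for 0.2 s.
3. the spreader is drawn up clear of its holder, gripped (height (world z) of spreader_bar above 0.072 m and contact force between the fingers and spreader above 0.5 N), for 0.2 s.
At the end, for the whole second after the job is handed in: pad, and dish on it, flat, let go, each within 10 mm of the centre below; spreader in the fingers, still, carried by nothing else, leaning 30 to 60 degrees, crossbar down, level within 17 degrees, within 25 mm of the dish centre horizontally and 10 to 80 mm above its rim (all of step 2 and contact force between each of the fingers, spreader and pad below 0.05 N and horizontal distance between spreader_bar and dish_mid below 0.025 m and z of spreader_bar in the frame of turntable_top between 0.037 and 0.107 m and angle between spreader_grip's own z axis and vertical between 0.52 and 1.05 rad and angle between spreader_grip's own y axis and vertical between 1.27 and 1.87 rad and contact force between the fingers and spreader above 0.5 N and linear speed of spreader below 0.03 m/s and contact force between spreader and dish below 0.05 N and contact force between spreader and turntable below 0.05 N and contact force between spreader and holder below 0.05 N); the arm keeps its last pose, push and grip.
It fails at once if a bystander (small_bottle) is shifted by more than 30 mm (distance of small_bottle from where it was at the start of the episode above 0.03 m).
It fails at once if a bystander (flask) is shifted by more than 30 mm (distance of flask from where it was at the start of the episode above 0.03 m).
It fails at once if a bystander (marker) is shifted by more than 30 mm (distance of marker from where it was at the start of the episode above 0.03 m).
It fails at once if a bystander (tape) is shifted by more than 30 mm (distance of tape from where it was at the start of the episode above 0.03 m).
It fails at once if a bystander (forceps) is shifted by more than 30 mm (distance of forceps from where it was at the start of the episode above 0.03 m).
It also fails if it takes over 72 s, if anything falls off the work surface, if the arm or the gripper's body presses on something with over 40 N, if the wrist force passes 120 N, or if a joint passes its speed limit or range.

## Working session

There is one attempt and no reset: what is moved stays moved. The work goes in short steps, Python scripts to look and compute and a tool call to move; the robot and the scene stay as the last step left them, time stands still between calls to the robot, and variables do not carry over. Pictures are saved under pics/ and viewed, and the job is handed in when it is done.

Besides the shell and the picture viewer there is one more tool, called after "Emit:" as a command line: name --argument value ..., lists and objects as JSON in quotes. drive_tool: Moves the arm, as the interface text tells. Its arguments: {"type":"object","properties":{"motion":{"type":"string"},"newtons":{"type":"number"}},"required":["motion"]}

```bash
mkdir -p pics; cat > h.py <<'E'
import numpy as np, cv2
from rig import *
def cap(name,tag):
    im,d=get_image(name); cv2.imwrite(f'pics/{tag}.png',im[:,:,::-1]); np.savez(f'pics/{tag}.npz',im=im,d=d); return im,d
def rays(name,uv):
    m=camera_model(name); K=np.array(m['camera_matrix']);D=np.array(m['D']);T=np.array(m['cam_to_world'])
    p=cv2.undistortPoints(np.array(uv,float).reshape(-1,1,2),K,D).reshape(-1,2)
    r=np.c_[p[:,0],-p[:,1],-np.ones(len(p))]
    return T[:3,3],r@T[:3,:3].T
def plane(name,uv,z):
    o,r=rays(name,uv); return o+r*((z-o[2])/r[:,2])[:,None]
def depthpts(name,d):
    v,u=np.mgrid[:480,:640]; o,r=rays(name,np.c_[u.ravel(),v.ravel()])
    return (o+r*d.ravel()[:,None]).reshape(480,640,3)
def proj(name,P):
    m=camera_model(name); K=np.array(m['camera_matrix']);D=np.array(m['D']);T=np.array(m['cam_to_world'])
    q=(np.atleast_2d(P)-T[:3,3])@T[:3,:3]; q=q*[1,-1,-1]
    return cv2.projectPoints(q,np.zeros(3),np.zeros(3),K,D)[0].reshape(-1,2)
E
python3 - <<'E'
from h import *
print(get_state())
for n in('top','side'):
    cap(n,n+'0'); m=camera_model(n); print(n,m)
E
```

```text
{'clock': 0.0, 'qpos': array([-1.44496939e+00,  2.76595751e-01,  1.50616142e+00, -1.40888446e-05,
        1.36066508e+00, -1.20997257e-01]), 'qd': array([-0.00170999,  0.00029177,  0.00012909, -0.00027298, -0.00024084,
        0.0012339 ]), 'effort': array([ 5.36900679e-04, -4.16774189e+01, -2.45805287e+01, -3.82080501e-06,
        1.11978455e-02, -5.16257757e-07]), 'position': array([ 0.14041151, -0.5570451 ,  0.23042799]), 'ee_rot': array([-9.14778894e-04,  9.92393791e-01,  1.23100476e-01, -9.09719230e-06]), 'contact_force': array([0.12486765, 0.46031258, 0.24931898]), 'moment': array([0.02325042, 0.03170238, 0.01977901]), 'width': 0.08524501776095351}
top {'camera_matrix': array([[570.86675132,   0.        , 319.30377701],
       [  0.        , 570.86675132, 243.66092937],
       [  0.        ,   0.        ,   1.        ]]), 'D': array([-0.00219705,  0.        ,  0.        ,  0.        ,  0.        ]), 'cam_to_world': array([[ 8.98391744e-03,  9.89926608e-01, -1.41296144e-01,
         3.27285751e-01],
       [-9.99880282e-01,  1.06732737e-02,  1.12028234e-02,
         1.24725173e-03],
       [ 1.25980654e-02,  1.41178583e-01,  9.89903983e-01,
         1.64825714e+00],
       [ 0.00000000e+00,  0.00000000e+00,  0.00000000e+00,
         1.00000000e+00]])}
side {'camera_matrix': array([[607.22833517,   0.        , 315.39875558],
       [  0.        , 607.22833517, 231.60296245],
       [  0.        ,   0.        ,   1.        ]]), 'D': array([-0.14727726,  0.        ,  0.        ,  0.        ,  0.        ]), 'cam_to_world': array([[-0.21961584,  0.52183413, -0.82429244, -0.60584368],
       [-0.9755839 , -0.1155441 ,  0.18677694,  0.24538316],
       [ 0.00222446,  0.8451856 ,  0.53446829,  0.88200636],
       [ 0.        ,  0.        ,  0.        ,  1.        ]])}
```

View pics/top0.png

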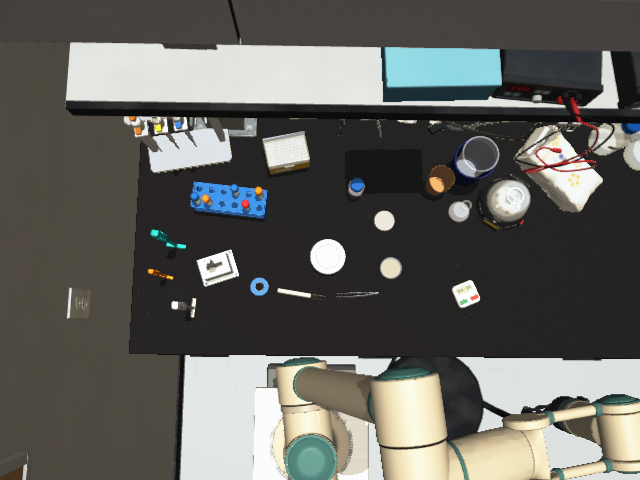

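View pics/side0.png

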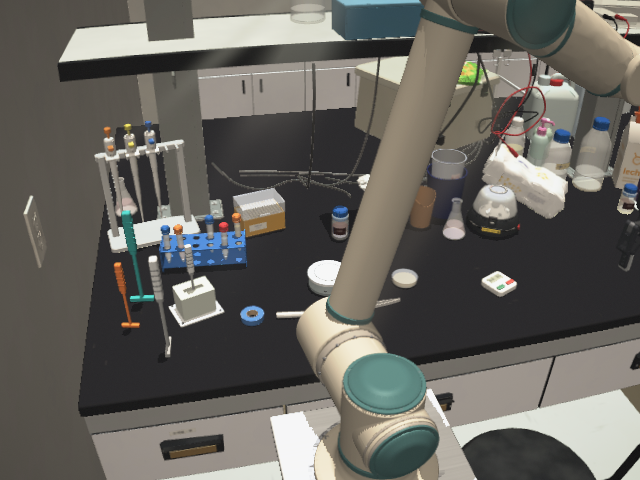

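```bash
python3 - <<'E'
from h import *
a=np.load('pics/top0.npz');im=a['im'];d=a['d']
c=im[150:350,130:430,::-1]; cv2.imwrite('pics/c1.png',cv2.resize(c,None,fx=2.66,fy=2.66,interpolation=cv2.INTER_CUBIC))
s=np.load('pics/side0.npz')['im'][190:370,90:440,::-1]; cv2.imwrite('pics/c2.png',cv2.resize(s,None,fx=2.25,fy=2.25,interpolation=cv2.INTER_CUBIC))
P=depthpts('top',d)
for u,v in [(384,220),(391,268),(327,257),(218,265),(183,307),(213,264),(200,200)]: print((u,v),P[v,u].round(3),d[v,u],im[v,u])
E
```

```text
(384, 220) [ 0.634 -0.206  0.007] 1.6703722 [237 232 221]
(391, 268) [ 0.492 -0.224  0.013] 1.6444358 [232 224 196]
(327, 257) [ 0.52  -0.039  0.03 ] 1.6300857 [252 253 254]
(218, 265) [0.496 0.274 0.009] 1.6431632 [93 91 80]
(183, 307) [0.37  0.332 0.176] 1.4593582 [86 83 76]
(213, 264) [0.486 0.267 0.129] 1.5230881 [81 80 73]
(200, 200) [0.674 0.322 0.064] 1.6138506 [ 93 119 152]
```

View pics/c1.png

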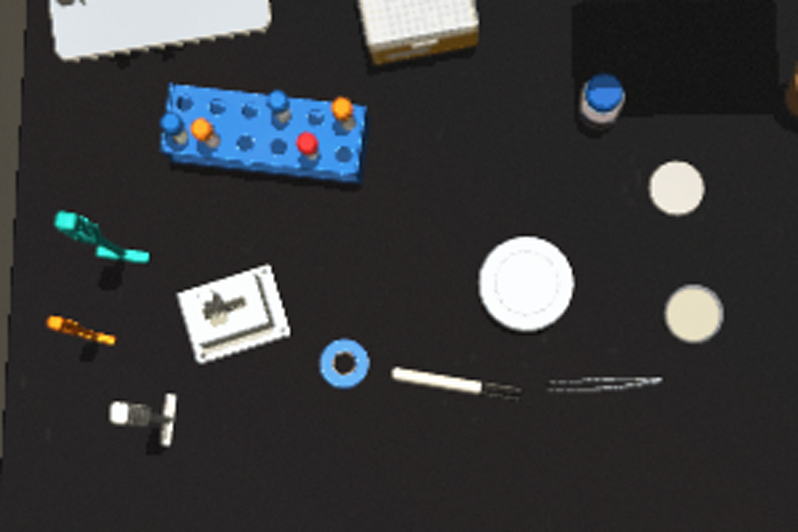

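View pics/c2.png

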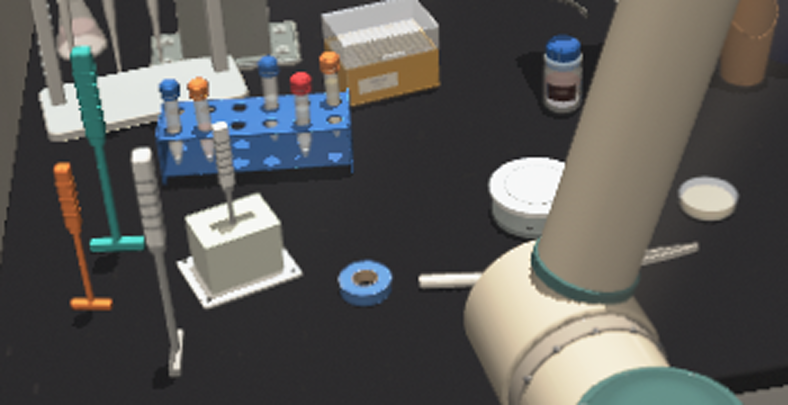

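```bash
python3 - <<'E'
from h import *
a=np.load('pics/top0.npz');im=a['im'];d=a['d']
P=depthpts('top',d)
print('bench z',np.median(P[320:340,200:440,2]))
hsv=cv2.cvtColor(im,cv2.COLOR_RGB2HSV)
g=cv2.cvtColor(im,cv2.COLOR_RGB2GRAY)
m=((g>130)).astype(np.uint8)
for n,(u,v),z,D in[('pad',(384,220),.012,.060),('dish',(391,268),.015,.063),('plat',(327,257),.036,.1),('flange',(218,268),.002,.08)]:
    k,l,st,ce=cv2.connectedComponentsWithStats(m)
    i=l[v,u]
    if i==0: print(n,'none'); ii=l[v-20:v+20,u-20:u+20].ravel(); i=np.bincount(ii[ii>0]).argmax()
    c=max(cv2.findContours((l==i).astype(np.uint8),cv2.RETR_EXTERNAL,cv2.CHAIN_APPROX_NONE)[0],key=len)
    w=plane('top',c.reshape(-1,2),z)[:,:2].astype(np.float32)
    print(n,ce[i],st[i],'circ',cv2.minEnclosingCircle(w),'ell',cv2.fitEllipse(w),'rect',cv2.minAreaRect(w), 'medz',np.median(P[l==i][:,2]), P[l==i][:,2].max())
# holder top by depth
hm=(np.abs(P[:,:,2]-.065)<.006)&(np.abs(P[:,:,0]-.5)<.08)&(np.abs(P[:,:,1]-.27)<.08)
w=P[hm][:,:2].astype(np.float32); print('block',cv2.minAreaRect(w),w.mean(0),len(w))
hm=(P[:,:,2]>.1)&(np.abs(P[:,:,0]-.5)<.08)&(np.abs(P[:,:,1]-.27)<.05)
ys,xs=np.where(hm)
for y,x in zip(ys,xs): print(x,y,P[y,x].round(3),end=' ')
E
```

```text
bench z 0.00024226666768945027
pad [383.87460815 220.17554859] [374 211  21  20 319] circ ((0.6325925588607788, -0.20536233484745026), 0.0298053827136755) ell ((0.6321325898170471, -0.20503570139408112), (0.05637817829847336, 0.05717720091342926), 154.760009765625) rect ((0.6324974298477173, -0.20490992069244385), (0.057703398168087006, 0.056811243295669556), 19.16901969909668) medz 0.011934973845909136 1.6482571355406213
dish [390.51704545 267.35795455] [380 257  22  21 352] circ ((0.49337220191955566, -0.222791850566864), 0.03100273571908474) ell ((0.4938601553440094, -0.22280186414718628), (0.05755271017551422, 0.05982169881463051), 29.706436157226562) rect ((0.4933902323246002, -0.2227737307548523), (0.05664540454745293, 0.0618053562939167), 45.22532653808594) medz 0.01492100810564867 1.6482571355406213
plat [327.38703141 256.05572442] [310 239  36  35 987] circ ((0.5225744247436523, -0.04012788087129593), 0.05076222866773605) ell ((0.5222447514533997, -0.040305543690919876), (0.09798064827919006, 0.09939708560705185), 16.46825408935547) rect ((0.5224120616912842, -0.040673088282
[... 1487 characters left out ...]
 213 262 [0.492 0.268 0.126] 205 263 [0.483 0.279 0.18 ] 206 263 [0.484 0.277 0.178] 207 263 [0.484 0.275 0.175] 208 263 [0.484 0.272 0.174] 209 263 [0.485 0.272 0.163] 210 263 [0.485 0.268 0.169] 211 263 [0.485 0.267 0.163] 212 263 [0.487 0.267 0.146] 213 263 [0.489 0.268 0.126] 206 264 [0.483 0.28  0.159] 207 264 [0.482 0.276 0.166] 208 264 [0.483 0.275 0.16 ] 209 264 [0.484 0.274 0.149] 210 264 [0.485 0.272 0.144] 211 264 [0.485 0.271 0.137] 212 264 [0.485 0.269 0.137] 213 264 [0.486 0.267 0.129] 214 264 [0.488 0.267 0.113] 208 265 [0.483 0.279 0.134] 209 265 [0.483 0.277 0.133] 210 265 [0.483 0.275 0.131] 211 265 [0.484 0.273 0.124] 212 265 [0.484 0.271 0.122] 213 265 [0.485 0.269 0.119]
```

```bash
python3 - <<'E'
from h import *
c=np.load('pics/top0.npz')['im'][245:290,190:245,::-1]; a=cv2.resize(c,None,fx=10,fy=10,interpolation=cv2.INTER_CUBIC)
cv2.imwrite('pics/c3.png',a)
s=np.load('pics/side0.npz')['im'][235:335,100:230,::-1]; cv2.imwrite('pics/c4.png',cv2.resize(s,None,fx=5.5,fy=5.5,interpolation=cv2.INTER_CUBIC))
E
```

```text
(no output)
```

View pics/c3.png

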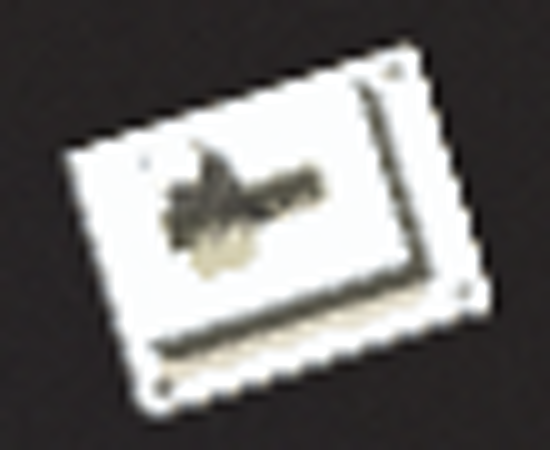

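View pics/c4.png

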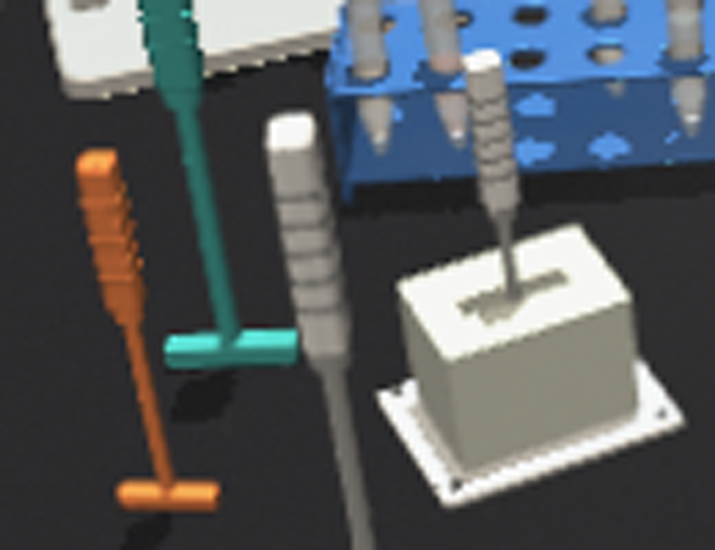

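Candidates: spreaders are turquoise (168,240), orange (160,273), large grey (183,307) and small grey in the holder block (208,261). I choose the one in the holder, and the crop confirms it. Of the round discs, (384,220) is plain with its top at 12 mm, so it is the pad. (391,268) has a rim at 15 mm, so it is the dish. The white one at (327,257), top at 36 mm, is the turntable.

```bash
cat >> h.py <<'E'
from scipy.spatial.transform import Rotation as Ro
def curR(): s=get_state(); return Ro.from_quat(s['ee_rot'],scalar_first=True)
def go(p,R=None):
    s=get_state();Rc=curR()
    dl=Rc.inv().apply(np.array(p)-s['position'])
    rv=np.degrees((Rc.inv()*R).as_rotvec()) if R is not None else None
    print('t',s['clock'],'pos',s['position'].round(4),'w',round(s['width'],4),'yaw',np.degrees(np.arctan2(*Rc.as_matrix()[[1,0],0])).round(1),'F',s['contact_force'].round(1))
    print('shift',dl.round(4),'rows',np.ceil(np.abs(dl).max()/.06),'turn',None if rv is None else rv.round(2))
def down(yaw): return Ro.from_euler('z',yaw,degrees=True)*Ro.from_euler('x',180,degrees=True)
E
python3 - <<'E'
from h import *
go([.6325,-.205,.15],down(0))
E
```

```text
t 0.1 pos [ 0.1404 -0.5571  0.2305] w 0.0849 yaw 14.1 F [-0.2  0.2  0.2]
shift [ 0.5632 -0.2211  0.081 ] rows 10.0 turn [-0.09  0.   14.14]
```

Emit:
drive_tool --motion "0 0 0 0.056 -0.022 0 100; 0 0 0 0.056 -0.022 0 100; 0 0 0 0.056 -0.022 0 100; 0 0 0 0.056 -0.022 0 100; 0 0 0 0.056 -0.022 0 100; 0 0 0 0.056 -0.022 0 100; 0 0 0 0.056 -0.022 0 100; 0 0 0 0.056 -0.022 0 100; 0 0 0 0.056 -0.022 0 100; 0 0 0 0 0 0 100" --newtons 40

```text
clock: 1.35
position: [0.5937, -0.2338, 0.2252]
ee_rot: [-0.003, 0.993, 0.121, -0.002]
contact_force: [0.2, -1.2, 0.2]
width: 0.0856
```

```bash
python3 -c "
from h import *
go([.6325,-.205,.05],down(0))"
```

```text
t 1.35 pos [ 0.5937 -0.2338  0.2252] w 0.0856 yaw 13.9 F [ 0.2 -1.2  0.2]
shift [ 0.045  -0.0176  0.1752] rows 3.0 turn [-0.3   0.17 13.88]
```

Emit:
drive_tool --motion "0 0 7 0 0 0 100; 0 0 7 0 0 0 100; 0 0 0 0.039 -0.029 0 100; 0 0 0 0 0 0.06 100; 0 0 0 0 0 0.06 100; 0 0 0 0 0 0.03 100; 0 0 0 0 0 0 100"

```text
clock: 2.22
position: [0.6283, -0.2079, 0.0697]
ee_rot: [-0.001, 1.0, -0.006, -0.005]
contact_force: [0.3, 0.1, 1.2]
width: 0.0854
```

```bash
python3 -c "
from h import *
go([.6325,-.205,.0],down(0))
cap('top','t1');cap('side','s1')
a=cv2.imread('pics/t1.png')[180:300,310:470];b=cv2.imread('pics/s1.png')[210:330,340:500]
cv2.imwrite('pics/x1.png',cv2.resize(np.hstack([a,b]),None,fx=2.5,fy=2.5,interpolation=cv2.INTER_CUBIC))"
```

```text
t 2.225 pos [ 0.6283 -0.2079  0.0697] w 0.0854 yaw -0.7 F [0.3 0.1 1.2]
shift [ 0.0048 -0.0027  0.0697] rows 2.0 turn [-0.16  0.52 -0.73]
```

View pics/x1.png

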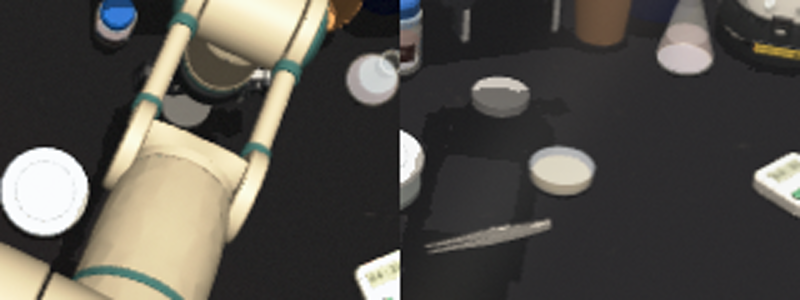

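View pics/s1.png

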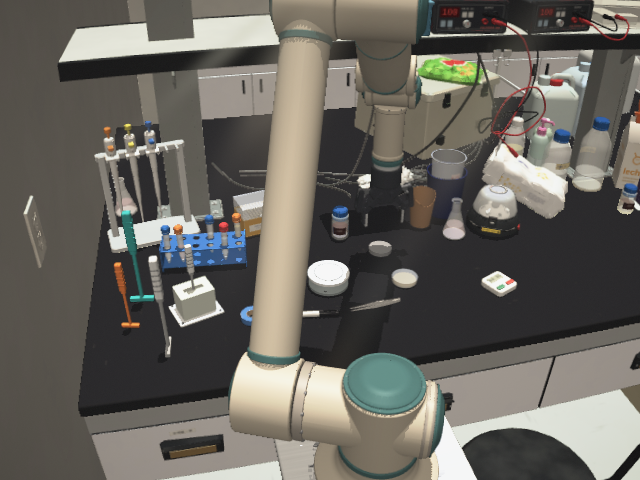

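```bash
python3 - <<'E'
from h import *
a=np.load('pics/s1.npz');im=a['im'];g=im.min(2)
P=depthpts('side',a['d'])
for n,(u,v),z in[('pad',(380,245),.012),('dish',(404,278),.015),('plat',(328,272),.036)]:
    m=(np.abs(P[:,:,2]-z)<.0025)&(g>80)&(np.hypot(*(np.moveaxis(P[:,:,:2],2,0)-P[v,u][:2,None,None]))<.06)
    m=m.astype(np.uint8)
    k,l,st,ce=cv2.connectedComponentsWithStats(m); i=1+st[1:,4].argmax()
    c=max(cv2.findContours((l==i).astype(np.uint8),cv2.RETR_EXTERNAL,cv2.CHAIN_APPROX_NONE)[0],key=len)
    w=plane('side',c.reshape(-1,2),z)[:,:2].astype(np.float32)
    print(n,ce[i],st[i],cv2.minEnclosingCircle(w),cv2.fitEllipse(w),P[v,u])
# fingertip depth
for v in range(195,232,4): print(v,[(u,*P[v,u].round(3)) for u in range(355,416,6) if P[v,u,2]>.03 and P[v,u,0]<.75])
E
```

```text
pad [380.04188482 247.10471204] [369 241  23  14 191] ((0.6255416870117188, -0.20558656752109528), 0.03249134123325348) ((0.62782883644104, -0.20506559312343597), (0.05290178209543228, 0.05862796679139137), 82.70164489746094) [ 0.63157061 -0.20639834  0.01524749]
dish [403.9047619  276.23412698] [392 269  25  16 252] ((0.4894012212753296, -0.22169476747512817), 0.03366416320204735) ((0.4899224042892456, -0.22180388867855072), (0.05631055682897568, 0.061435405164957047), 74.27313232421875) [ 0.48337827 -0.21927501  0.01451826]
plat [328.31608392 272.42797203] [308 260  42  26 715] ((0.5175624489784241, -0.040449004620313644), 0.05186029151082039) ((0.5183461904525757, -0.04038064181804657), (0.09512914717197418, 0.09864065796136856), 99.14501953125) [ 0.51582993 -0.03946032  0.0379692 ]
195 [(361, np.float64(0.62), np.float64(-0.145), np.float64(0.176)), (373, np.float64(0.619), np.float64(-0.175), np.float64(0.173)), (379, np.float64(0.617), np.float64(-0.19), np.float64(0.172)), (385, np.float64(0.617), np.float64(-0.205), np.float64(0.171)), (391, np.float64(0.608), np.float64(-0.2
[... 1901 characters left out ...]
6), np.float64(0.133)), (403, np.float64(0.621), np.float64(-0.257), np.float64(0.117)), (415, np.float64(0.716), np.float64(-0.331), np.float64(0.053))]
215 [(361, np.float64(0.634), np.float64(-0.152), np.float64(0.111)), (367, np.float64(0.616), np.float64(-0.161), np.float64(0.12)), (403, np.float64(0.618), np.float64(-0.257), np.float64(0.107)), (415, np.float64(0.717), np.float64(-0.332), np.float64(0.04))]
219 [(361, np.float64(0.635), np.float64(-0.152), np.float64(0.099)), (367, np.float64(0.623), np.float64(-0.164), np.float64(0.105)), (403, np.float64(0.618), np.float64(-0.258), np.float64(0.095))]
223 [(367, np.float64(0.619), np.float64(-0.164), np.float64(0.095))]
227 []
231 []
```

Emit:
drive_tool --motion "0 0 0 0.002 -0.003 0.04 100; 0 0 0 0 0 0.015 100; 0 0 0 0 0 0 100; 0 0 0 0 0 0 100"

```text
clock: 2.82
position: [0.6384, -0.2097, 0.026]
ee_rot: [0.003, 1.0, -0.007, 0.006]
contact_force: [0.7, 0.2, -0.6]
width: 0.0854
```

```bash
python3 -c "
from h import *
go([.630,-.205,-.002],down(0))"
```

```text
t 2.825 pos [ 0.6384 -0.2097  0.026 ] w 0.0854 yaw -0.8 F [ 0.7  0.2 -0.6]
shift [-0.0088 -0.0048  0.0279] rows 1.0 turn [ 0.39 -0.68 -0.78]
```

Emit:
drive_tool --motion "0 0 0 0 0 0 100"

```text
clock: 2.95
position: [0.6392, -0.2101, 0.0275]
ee_rot: [0.004, 1.0, -0.007, 0.007]
contact_force: [-0.4, 0.0, 0.9]
width: 0.0853
```

Emit:
drive_tool --motion "0 0 0 0 0 0 100"

```text
clock: 3.08
position: [0.6398, -0.2104, 0.0286]
ee_rot: [0.004, 1.0, -0.007, 0.008]
contact_force: [-1.2, 0.1, -0.3]
width: 0.0851
```

Emit:
drive_tool --motion "0 0 0 0 0 0.01 100"

```text
clock: 3.2
position: [0.6409, -0.2109, 0.0196]
ee_rot: [0.005, 1.0, -0.007, 0.009]
contact_force: [1.0, 0.1, 0.1]
width: 0.0854
```

Emit:
drive_tool --motion "0 0 0 0 0 0 100"

```text
clock: 3.32
position: [0.64, -0.2105, 0.0184]
ee_rot: [0.004, 1.0, -0.007, 0.008]
contact_force: [0.1, 0.1, 0.5]
width: 0.0858
```

Emit:
drive_tool --motion "0 -0.8 -0.8 -0.010 -0.0055 0.012 100"

```text
clock: 3.45
position: [0.6312, -0.2055, 0.0066]
ee_rot: [0.005, 1.0, 0.0, 0.002]
contact_force: [0.0, 0.3, 0.3]
width: 0.0853
```

Emit:
drive_tool --motion "0 0 0 0 0 0.006 100"

```text
clock: 3.58
position: [0.6293, -0.2044, -0.0011]
ee_rot: [0.004, 1.0, 0.001, 0.0]
contact_force: [0.6, 0.9, 0.4]
width: 0.0856
```

```bash
python3 -c "
from h import *
go([.630,-.205,-.002],down(0))"
```

```text
t 3.575 pos [ 0.6293 -0.2044 -0.0011] w 0.0856 yaw 0.1 F [0.6 0.9 0.4]
shift [0.0007 0.0006 0.0009] rows 1.0 turn [ 0.49 -0.04  0.08]
```

Emit:
drive_tool --motion "0 0 0 0 0 0.001 60; 0 0 0 0 0 0 40" --newtons 30

```text
clock: 3.82
position: [0.6287, -0.2041, -0.0027]
ee_rot: [0.004, 1.0, 0.001, -0.001]
contact_force: [-0.7, 0.0, 2.9]
width: 0.0577
```

Emit:
drive_tool --motion "0 0 0 0 0 0 40; 0 0 0 0 0 0 40"

```text
clock: 4.08
position: [0.6292, -0.2044, -0.0024]
ee_rot: [0.004, 1.0, 0.001, 0.0]
contact_force: [0.2, 0.2, -0.3]
width: 0.0585
```

Emit:
drive_tool --motion "0 0 0 0 0 -0.03 40; 0 0 0 0 0 -0.05 40; 0 0 0 0 0 -0.05 40; 0 0 0 0 0 0 40"

```text
clock: 4.58
position: [0.6296, -0.2036, 0.1304]
ee_rot: [0.004, 1.0, 0.001, -0.0]
contact_force: [0.5, -0.3, -1.0]
width: 0.0585
```

```bash
python3 -c "
from h import *
go([.5203,-.0403,.12],down(0))
cap('side','s2')
b=cv2.imread('pics/s2.png')[160:320,300:480]
cv2.imwrite('pics/x2.png',cv2.resize(b,None,fx=4,fy=3.7,interpolation=cv2.INTER_CUBIC))"
```

```text
t 4.575 pos [ 0.6296 -0.2036  0.1304] w 0.0585 yaw 0.1 F [ 0.5 -0.3 -1. ]
shift [-0.109  -0.1635  0.0091] rows 3.0 turn [0.46 0.03 0.07]
```

View pics/x2.png

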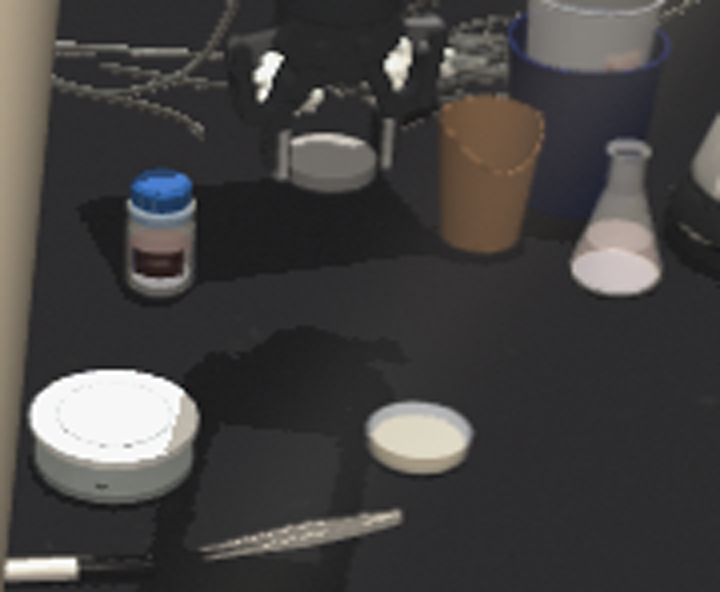

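The pad is held level at crop (330,160), with the fingers over most of its height. Next I carry it over.

Emit:
drive_tool --motion "0 0 0 -0.034 -0.05 0 40; 0 0 0 -0.034 -0.05 0 40; 0 0 0 -0.034 -0.05 0 40; 0 0 0 0 0 0 40; 0 0 0 0 0 0 40"

```text
clock: 5.25
position: [0.5184, -0.0488, 0.1193]
ee_rot: [0.001, 1.0, -0.0, -0.009]
contact_force: [1.2, -0.9, -0.3]
width: 0.0582
```

```bash
python3 -c "
from h import *
go([.5203,-.0403,.06],down(0))"
```

```text
t 5.25 pos [ 0.5184 -0.0488  0.1193] w 0.0582 yaw -0.0 F [ 1.2 -0.9 -0.3]
shift [ 0.003  -0.0086  0.0592] rows 1.0 turn [ 0.14  1.   -0.04]
```

Emit:
drive_tool --motion "0 0.9 0 0.002 -0.0085 0.04 40; 0 0 0 0 0 0.015 40"

```text
clock: 5.5
position: [0.5225, -0.0424, 0.063]
ee_rot: [0.002, 1.0, -0.001, 0.001]
contact_force: [-0.0, -0.2, -0.5]
width: 0.0583
```

```bash
python3 -c "
from h import *
go([.5198,-.0403,.0345],down(0))"
```

```text
t 5.5 pos [ 0.5225 -0.0424  0.063 ] w 0.0583 yaw -0.1 F [-0.  -0.2 -0.5]
shift [-0.0027 -0.0022  0.0285] rows 1.0 turn [ 0.21 -0.12 -0.14]
```

Emit:
drive_tool --motion "0 0 0 -0.003 -0.002 0.018 40; 0 0 0 0 0 0 40"

```text
clock: 5.75
position: [0.5202, -0.0425, 0.0419]
ee_rot: [0.002, 1.0, -0.002, -0.001]
contact_force: [-1.0, -0.1, -0.1]
width: 0.0586
```

```bash
python3 -c "
from h import *
go([.5198,-.0403,.0345],down(0))"
```

```text
t 5.75 pos [ 0.5202 -0.0425  0.0419] w 0.0586 yaw -0.3 F [-1.  -0.1 -0.1]
shift [-0.0004 -0.0022  0.0074] rows 1.0 turn [ 0.2   0.06 -0.28]
```

Emit:
drive_tool --motion "0 0 0 0 -0.002 0.005 40"

```text
clock: 5.88
position: [0.5217, -0.0415, 0.0371]
ee_rot: [0.002, 1.0, -0.003, 0.0]
contact_force: [-0.6, -0.5, 0.7]
width: 0.0584
```

Emit:
drive_tool --motion "0 0 0 0 0 0.002 40"

```text
clock: 6.0
position: [0.5222, -0.0418, 0.0351]
ee_rot: [0.002, 1.0, -0.003, 0.001]
contact_force: [-0.6, -0.1, -0.6]
width: 0.0581
```

Emit:
drive_tool --motion "0 0 0 -0.002 -0.001 0.001 40"

```text
clock: 6.12
position: [0.5209, -0.0411, 0.0344]
ee_rot: [0.002, 1.0, -0.003, 0.001]
contact_force: [0.6, 0.2, -0.1]
width: 0.0581
```

Emit:
drive_tool --motion "0 0 0 0 0 0.001 40"

```text
clock: 6.25
position: [0.5209, -0.0411, 0.0337]
ee_rot: [0.002, 1.0, -0.003, 0.001]
contact_force: [0.4, -0.6, 0.0]
width: 0.058
```

Emit:
drive_tool --motion "0 0 0 -0.001 -0.001 0.001 40"

```text
clock: 6.38
position: [0.5207, -0.0405, 0.0333]
ee_rot: [0.003, 1.0, -0.003, 0.002]
contact_force: [0.1, -1.9, 3.6]
width: 0.0584
```

Emit:
drive_tool --motion "0 0 0 0 0 0 100; 0 0 0 0 0 0 100; 0 0 0 0 0 0 100"

```text
clock: 6.75
position: [0.5205, -0.0401, 0.0335]
ee_rot: [0.003, 1.0, -0.003, 0.003]
contact_force: [-0.9, -0.0, 0.5]
width: 0.0851
```

Emit:
drive_tool --motion "0 0 0 0 0 -0.03 100; 0 0 0 0 0 -0.05 100; 0 0 0 0 0 -0.05 100; 0 0 0 0 0.05 0 100; 0 0 0 0 0.05 0 100; 0 0 0 0 0.05 0 100; 0 0 0 0 0.03 0 100; 0 0 0 0 0 0 100"

```text
clock: 7.75
position: [0.5193, -0.2236, 0.1687]
ee_rot: [0.003, 1.0, -0.002, 0.003]
contact_force: [-0.7, 0.1, -0.0]
width: 0.0857
```

```bash
python3 -c "
from h import *
go([.4917,-.2223,.06],down(0))
cap('top','t3');cap('side','s3')
a=cv2.imread('pics/t3.png')[200:320,280:440];b=cv2.imread('pics/s3.png')[190:310,300:460]
cv2.imwrite('pics/x3.png',cv2.resize(np.hstack([a,b]),None,fx=2.5,fy=2.5,interpolation=cv2.INTER_CUBIC))"
```

```text
t 7.75 pos [ 0.5193 -0.2236  0.1687] w 0.0857 yaw -0.2 F [-0.7  0.1 -0. ]
shift [-0.0283 -0.0019  0.1085] rows 2.0 turn [ 0.33 -0.33 -0.18]
```

View pics/x3.png

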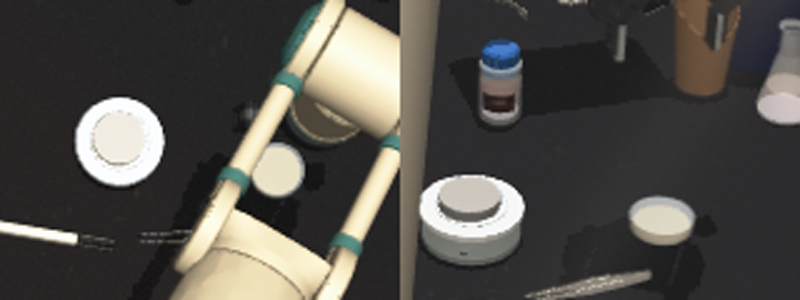

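```bash
python3 - <<'E'
from h import *
def seg(n,tag,z,c0,r,zt=.004,thr=0):
    a=np.load(f'pics/{tag}.npz');P=depthpts(n,a['d'])
    m=((np.abs(P[:,:,2]-z)<zt)&(np.hypot(P[:,:,0]-c0[0],P[:,:,1]-c0[1])<r)).astype(np.uint8)
    k,l,st,ce=cv2.connectedComponentsWithStats(m); i=1+st[1:,4].argmax()
    c=max(cv2.findContours((l==i).astype(np.uint8),cv2.RETR_EXTERNAL,cv2.CHAIN_APPROX_NONE)[0],key=len)
    w=plane(n,c.reshape(-1,2),z)[:,:2].astype(np.float32)
    print(n,z,st[i],cv2.minEnclosingCircle(w),cv2.fitEllipse(w))
for n,t in(('top','t3'),('side','s3')):
    seg(n,t,.048,(.52,-.04),.06); seg(n,t,.036,(.52,-.04),.06)
seg('top','t3',.015,(.4917,-.2223),.05,.006); seg('side','s3',.015,(.4917,-.2223),.05,.003)
E
```

```text
top 0.048 [317 245  21  21 251] ((0.5240229964256287, -0.039762359112501144), 0.029859665781259537) ((0.5246126651763916, -0.03900745511054993), (0.05379578471183777, 0.05562426894903183), 94.73086547851562)
top 0.036 [311 239  35  35 451] ((0.522445797920227, -0.04088475927710533), 0.04993228241801262) ((0.522712767124176, -0.04091602936387062), (0.08705592155456543, 0.09013433754444122), 90.66813659667969)
side 0.048 [315 260  26  17 308] ((0.5186094045639038, -0.03822198882699013), 0.032943978905677795) ((0.519926130771637, -0.03924728184938431), (0.05797818303108215, 0.06043529510498047), 76.20173645019531)
side 0.036 [308 261  42  26 489] ((0.5165759325027466, -0.03940601274371147), 0.052561093121767044) ((0.5182743668556213, -0.04106198251247406), (0.09056604653596878, 0.10001423209905624), 82.8396224975586)
top 0.015 [380 257  22  22 306] ((0.4933532178401947, -0.22279110550880432), 0.03202300891280174) ((0.4928448498249054, -0.22471663355827332), (0.05426153168082237, 0.06264637410640717), 55.50666046142578)
side 0.015 [392 269  25  17 292] ((0.48760491609573364, -0.22296103835105896), 0.03427590802311897) ((0.4891873002052307, -0.22225715219974518), (0.05822063609957695, 0.06344692409038544), 76.44100952148438)
```

Emit:
drive_tool --motion "0 0 0 -0.028 0 0.03 100; 0 0 0 0 0 0.05 100; 0 0 0 0 0 0.03 100; 0 0 0 0 0 0.02 100; 0 0 0 0 0 0 100"

```text
clock: 8.48
position: [0.4915, -0.2138, 0.0363]
ee_rot: [0.001, 1.0, 0.003, 0.003]
contact_force: [-0.4, 0.3, 0.2]
width: 0.0855
```

```bash
python3 -c "
from h import *
go([.4912,-.2225,0],down(0))"
```

```text
t 8.475 pos [ 0.4915 -0.2138  0.0363] w 0.0855 yaw 0.3 F [-0.4  0.3  0.2]
shift [-0.0006  0.0086  0.0364] rows 1.0 turn [ 0.09 -0.37  0.35]
```

Emit:
drive_tool --motion "0 0 0 0 0.0085 0.01 100; 0 0 0 0 0 0.01 100"

```text
clock: 8.72
position: [0.4937, -0.2226, 0.0177]
ee_rot: [0.002, 1.0, 0.004, 0.005]
contact_force: [0.5, 0.0, 0.4]
width: 0.0853
```

```bash
python3 -c "
from h import *
go([.4912,-.2225,0],down(0))"
```

```text
t 8.725 pos [ 0.4937 -0.2226  0.0177] w 0.0853 yaw 0.5 F [0.5 0.  0.4]
shift [-0.0027 -0.0002  0.0176] rows 1.0 turn [ 0.23 -0.6   0.47]
```

Emit:
drive_tool --motion "0 -0.6 0.4 -0.0025 0 0.01 100"

```text
clock: 8.85
position: [0.4915, -0.2229, 0.0075]
ee_rot: [0.002, 1.0, 0.0, 0.0]
contact_force: [0.1, -0.4, 0.3]
width: 0.0856
```

Emit:
drive_tool --motion "0 0 0 0 0 0.006 100"

```text
clock: 8.98
position: [0.4914, -0.2229, 0.0009]
ee_rot: [0.002, 1.0, 0.0, 0.0]
contact_force: [-0.0, 0.7, -0.0]
width: 0.0853
```

Emit:
drive_tool --motion "0 0 0 0 0 0 40; 0 0 0 0 0 0 40; 0 0 0 0 0 0 40; 0 0 0 0 0 0 40"

```text
clock: 9.48
position: [0.4916, -0.2231, 0.0016]
ee_rot: [0.002, 1.0, -0.0, 0.0]
contact_force: [0.2, -0.4, -0.8]
width: 0.0599
```

Emit:
drive_tool --motion "0 0 0 0 0 -0.03 40; 0 0 0 0 0 -0.05 40; 0 0 0 0 0 -0.05 40; 0 0 0 0 0 0 40"

```text
clock: 9.98
position: [0.4915, -0.2225, 0.1347]
ee_rot: [0.002, 1.0, -0.0, -0.0]
contact_force: [0.1, -0.0, -0.5]
width: 0.0601
```

```bash
python3 -c "
from h import *
go([.521,-.0400,.11],down(0))
cap('side','s4')
b=cv2.imread('pics/s4.png')[160:320,300:480]
cv2.imwrite('pics/x4.png',cv2.resize(b,None,fx=4,fy=3.7,interpolation=cv2.INTER_CUBIC))"
```

```text
t 9.975 pos [ 0.4915 -0.2225  0.1347] w 0.0601 yaw -0.0 F [ 0.1 -0.  -0.5]
shift [ 0.0294 -0.1826  0.024 ] rows 4.0 turn [ 0.22  0.02 -0.01]
```

View pics/x4.png

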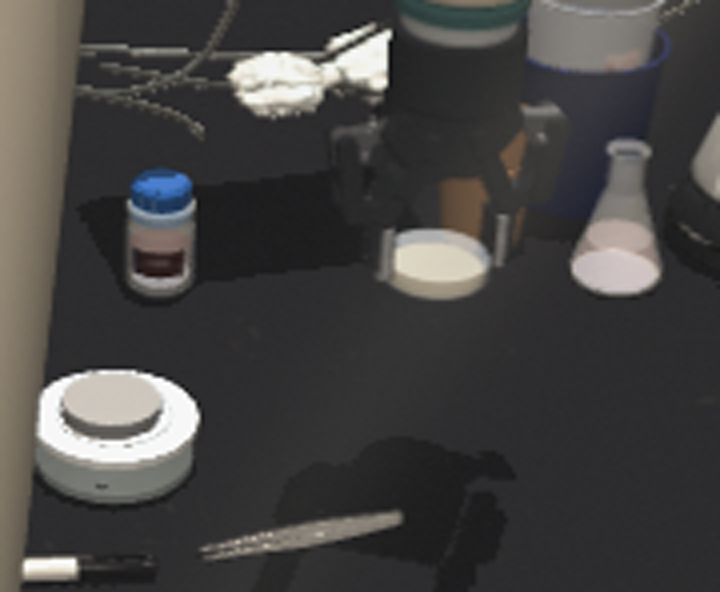

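The dish is held level at crop (437,262). Next I carry it over the pad.

Emit:
drive_tool --motion "0 0 0 0.008 -0.047 0 40; 0 0 0 0.008 -0.047 0 40; 0 0 0 0.008 -0.047 0 40; 0 0 0 0.006 -0.038 0 40; 0 0 0 0 0 0 40"

```text
clock: 10.65
position: [0.5162, -0.0374, 0.1243]
ee_rot: [-0.001, 1.0, -0.002, -0.009]
contact_force: [-0.6, -0.2, -0.1]
width: 0.0598
```

```bash
python3 -c "
from h import *
go([.5212,-.040,.08],down(0))"
```

```text
t 10.65 pos [ 0.5162 -0.0374  0.1243] w 0.0598 yaw -0.2 F [-0.6 -0.2 -0.1]
shift [0.0058 0.0027 0.0442] rows 1.0 turn [-0.12  0.99 -0.2 ]
```

Emit:
drive_tool --motion "0 0.9 -0.2 0.004 0.0025 0.03 40; 0 0 0 0 0 0.012 40"

```text
clock: 10.9
position: [0.5188, -0.0405, 0.08]
ee_rot: [-0.001, 1.0, 0.001, -0.002]
contact_force: [-0.9, 0.7, -0.4]
width: 0.0601
```

```bash
python3 -c "
from h import *
go([.5212,-.040,.0496],down(0))"
```

```text
t 10.9 pos [ 0.5188 -0.0405  0.08  ] w 0.0601 yaw 0.1 F [-0.9  0.7 -0.4]
shift [ 0.0025 -0.0004  0.0304] rows 1.0 turn [-0.08  0.18  0.07]
```

Emit:
drive_tool --motion "0 0 0 0.002 -0.001 0.02 40; 0 0 0 0 0 0.002 40"

```text
clock: 11.15
position: [0.5194, -0.0408, 0.0558]
ee_rot: [-0.001, 1.0, -0.0, -0.004]
contact_force: [-0.1, -0.8, -0.0]
width: 0.0602
```

Emit:
drive_tool --motion "0 0 0 0 0 0.002 40"

```text
clock: 11.28
position: [0.5198, -0.0415, 0.054]
ee_rot: [-0.001, 1.0, -0.001, -0.003]
contact_force: [0.5, 0.3, -0.1]
width: 0.0598
```

Emit:
drive_tool --motion "0 0.3 0 0.001 -0.001 0.003 40"

```text
clock: 11.4
position: [0.5212, -0.0409, 0.0515]
ee_rot: [-0.0, 1.0, -0.001, -0.0]
contact_force: [0.2, -0.7, -0.2]
width: 0.0599
```

Emit:
drive_tool --motion "0 0 0 0 -0.001 0.001 40"

```text
clock: 11.52
position: [0.5215, -0.04, 0.0508]
ee_rot: [-0.0, 1.0, -0.001, 0.0]
contact_force: [-1.2, -1.1, -1.1]
width: 0.06
```

Emit:
drive_tool --motion "0 0 0 0 0 0.001 40"

```text
clock: 11.65
position: [0.5217, -0.04, 0.0502]
ee_rot: [-0.0, 1.0, -0.001, 0.001]
contact_force: [-0.2, -0.4, -0.2]
width: 0.0603
```

Emit:
drive_tool --motion "0 0 0 0 0 0.0007 40"

```text
clock: 11.78
position: [0.5219, -0.04, 0.0497]
ee_rot: [-0.0, 1.0, -0.001, 0.001]
contact_force: [-0.2, -0.6, -0.2]
width: 0.0599
```

Emit:
drive_tool --motion "0 0 0 0 0 0.0005 40; 0 0 0 0 0 0 100; 0 0 0 0 0 0 100; 0 0 0 0 0 0 100"

```text
clock: 12.28
position: [0.5221, -0.0399, 0.0494]
ee_rot: [-0.0, 1.0, -0.001, 0.001]
contact_force: [-0.8, 1.2, 0.8]
width: 0.0852
```

Emit:
drive_tool --motion "0 0 0 0 0 -0.03 100; 0 0 0 0 0 -0.06 100; 0 0 0 0 0 -0.06 100; 0 0 0 0 0 -0.06 100; 0 0 0 0 -0.05 0 100; 0 0 0 0 -0.05 0 100; 0 0 0 0 -0.05 0 100; 0 0 0 0 -0.05 0 100; 0 0 0 0 0 0 100"

```text
clock: 13.4
position: [0.5234, 0.1648, 0.2673]
ee_rot: [-0.001, 1.0, -0.003, 0.003]
contact_force: [0.1, -0.5, -0.6]
width: 0.0859
```

```bash
cat > seg.py <<'E'
from h import *
def seg(n,tag,z,c0,r,zt=.004):
    a=np.load(f'pics/{tag}.npz');P=depthpts(n,a['d'])
    m=((np.abs(P[:,:,2]-z)<zt)&(np.hypot(P[:,:,0]-c0[0],P[:,:,1]-c0[1])<r)).astype(np.uint8)
    k,l,st,ce=cv2.connectedComponentsWithStats(m); i=1+st[1:,4].argmax()
    c=max(cv2.findContours((l==i).astype(np.uint8),cv2.RETR_EXTERNAL,cv2.CHAIN_APPROX_NONE)[0],key=len)
    w=plane(n,c.reshape(-1,2),z)[:,:2].astype(np.float32)
    print(n,z,st[i],cv2.minEnclosingCircle(w),cv2.fitEllipse(w))
E
python3 -c "
from seg import *
go([.489,.2745,.22],down(108.4)); print(get_state()['qpos'])
cap('top','t5');cap('side','s5')
a=cv2.imread('pics/t5.png')[200:320,280:440];b=cv2.imread('pics/s5.png')[190:310,280:440]
cv2.imwrite('pics/x5.png',cv2.resize(np.hstack([a,b]),None,fx=2.5,fy=2.5,interpolation=cv2.INTER_CUBIC))
seg('side','s5',.063,(.52,-.04),.05,.0045)
seg('top','t5',.063,(.52,-.04),.05,.0045)
seg('top','t5',.036,(.52,-.04),.06,.004)
"
```

```text
t 13.4 pos [0.5234 0.1648 0.2673] w 0.0859 yaw -0.3 F [ 0.1 -0.5 -0.6]
shift [-0.0353 -0.1094  0.0473] rows 2.0 turn [   0.27   -0.33 -108.7 ]
[1.77921925e-01 2.14354064e-01 1.50061201e+00 5.27995241e-04
 1.42026743e+00 1.75396166e+00]
side 0.063 [315 255  26  17 355] ((0.5184808969497681, -0.03795848786830902), 0.03511454910039902) ((0.5194177627563477, -0.03816727548837662), (0.060600146651268005, 0.06546727567911148), 72.39262390136719)
top 0.063 [317 243  22  23 314] ((0.5245222449302673, -0.03927132114768028), 0.03164521977305412) ((0.5245431661605835, -0.039158258587121964), (0.05767882242798805, 0.06130107492208481), 73.83526611328125)
top 0.036 [311 239  35  35 408] ((0.5225299596786499, -0.04088916629552841), 0.04989869147539139) ((0.523729681968689, -0.04087630286812782), (0.0873894989490509, 0.08870925009250641), 143.69776916503906)
```

View pics/x5.png

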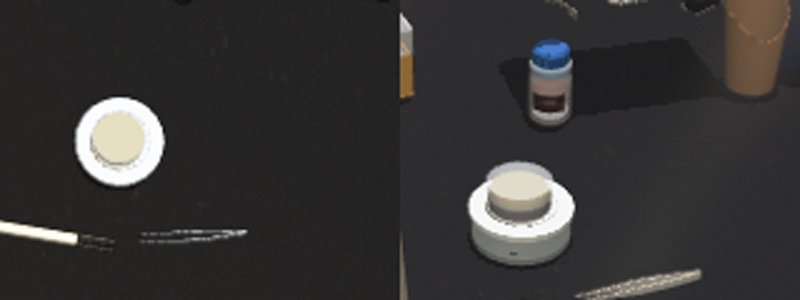

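Emit:
drive_tool --motion "0 0 -9.9 0 0 0 100; 0 0 -9.9 0 0 0 100; 0 0 -9.9 0 0 0 100; 0 0 -9.9 0 0 0 100; 0 0 -9.9 0 0 0 100; 0 0 -9.9 0 0 0 100; 0 0 -9.9 0 0 0 100; 0 0 -9.9 0 0 0 100; 0 0 -9.9 0 0 0 100; 0 0 -9.9 0 0 0 100; 0 0 -9.7 0 0 0 100"

```text
clock: 14.88
position: [0.5239, 0.1421, 0.2665]
ee_rot: [0.004, 0.57, 0.822, -0.003]
contact_force: [0.5, -0.3, -0.8]
width: 0.0858
```

```bash
python3 -c "
from h import *
go([.489,.2745,.23],down(108.4)); print(get_state()['qpos'])"
```

```text
t 14.875 pos [0.5239 0.1421 0.2665] w 0.0858 yaw 110.5 F [ 0.5 -0.3 -0.8]
shift [0.1366 0.0136 0.0351] rows 3.0 turn [-0.04  0.57  2.1 ]
[ 0.14342146  0.20924316  1.50951886 -0.01001721  1.42150902 -0.21282495]
```

Emit:
drive_tool --motion "0 0.5 2 0.046 0.0045 0.01 100; 0 0 0 0.046 0.0045 0.01 100; 0 0 0 0.043 0.0045 0.01 100; 0 0 0 0 0 0 100; 0 0 0 0 0 0 100"

```text
clock: 15.5
position: [0.4951, 0.2679, 0.235]
ee_rot: [0.002, 0.59, 0.808, -0.002]
contact_force: [-0.3, -0.7, -0.0]
width: 0.0852
```

```bash
python3 -c "
from h import *
go([.489,.2745,.2],down(108.4))"
```

```text
t 15.5 pos [0.4951 0.2679 0.235 ] w 0.0852 yaw 107.8 F [-0.3 -0.7 -0. ]
shift [ 0.0084 -0.0038  0.0349] rows 1.0 turn [-0.02  0.33 -0.65]
```

```bash
python3 -c "
from seg import *
print('side cap',plane('side',[[187.8,246.3]],.178))
print('top cap',plane('top',[[207,261]],.178))
seg('side','s0' if 0 else 'side0',.065,(.487,.274),.06,.004)
seg('top','top0',.065,(.487,.274),.06,.004)
a=np.load('pics/side0.npz');P=depthpts('side',a['d'])
for z in(.175,.16,.14,.12): 
  m=(abs(P[...,2]-z)<.006)&(np.hypot(P[...,0]-.487,P[...,1]-.2745)<.02); print(z,P[m].mean(0),m.sum())
"
```

```text
side cap [[0.48151401 0.27379412 0.178     ]]
top cap [[0.48875578 0.27443593 0.178     ]]
side 0.065 [172 276  42  26 511] ((0.484835147857666, 0.2753227949142456), 0.04888371378183365) ((0.48315295577049255, 0.27725672721862793), (0.06463402509689331, 0.09266211092472076), 17.708784103393555)
top 0.065 [198 252  33  27 326] ((0.4895903468132019, 0.27534031867980957), 0.04743824899196625) ((0.4895511567592621, 0.2753247916698456), (0.0623597614467144, 0.08762483298778534), 17.057281494140625)
0.175 [0.48411172 0.27459225 0.17517286] 39
0.16 [0.48306581 0.27410845 0.1594441 ] 34
0.14 [0.48360343 0.27504558 0.14008634] 35
0.12 [0.48299369 0.27500247 0.12056299] 33
```

Emit:
drive_tool --motion "0 0 -0.6 0.008 -0.0055 0.02 100; 0 0 0 0 0 0.02 100; 0 0 0 0 0 0.02 100"

```text
clock: 15.88
position: [0.4913, 0.2688, 0.1766]
ee_rot: [0.005, 0.588, 0.809, 0.0]
contact_force: [-0.1, -0.5, 0.1]
width: 0.0855
```

```bash
python3 -c "
from h import *
go([.4865,.2747,.124],down(108.4))"
```

```text
t 15.875 pos [0.4913 0.2688 0.1766] w 0.0855 yaw 108.0 F [-0.1 -0.5  0.1]
shift [ 0.0075 -0.0031  0.0526] rows 1.0 turn [ 0.36  0.44 -0.41]
```

Emit:
drive_tool --motion "0 0.4 -0.4 0.007 -0.003 0.02 100; 0 0 0 0 0 0.02 100"

```text
clock: 16.12
position: [0.4884, 0.2708, 0.1364]
ee_rot: [0.003, 0.587, 0.81, 0.003]
contact_force: [0.9, 0.8, -0.3]
width: 0.0852
```

```bash
python3 -c "
from h import *
go([.4865,.2747,.124],down(108.4))"
```

```text
t 16.125 pos [0.4884 0.2708 0.1364] w 0.0852 yaw 108.1 F [ 0.9  0.8 -0.3]
shift [ 0.0043 -0.0007  0.0124] rows 1.0 turn [ 0.48  0.1  -0.28]
```

Emit:
drive_tool --motion "0.4 0 -0.3 0.004 -0.0007 0.011 100"

```text
clock: 16.25
position: [0.4868, 0.2725, 0.1248]
ee_rot: [0.001, 0.586, 0.811, -0.001]
contact_force: [0.8, -0.3, -0.4]
width: 0.0857
```

Emit:
drive_tool --motion "0 0 0 0 0 0 100"

```text
clock: 16.38
position: [0.4869, 0.2717, 0.1245]
ee_rot: [0.001, 0.586, 0.81, -0.001]
contact_force: [-0.2, 0.4, -0.0]
width: 0.0855
```

```bash
python3 -c "
from h import *
go([.4865,.2747,.124],down(108.4))
cap('side','s6');cap('top','t6')
a=cv2.imread('pics/t6.png')[210:310,150:270];b=cv2.imread('pics/s6.png')[190:340,110:260]
cv2.imwrite('pics/x6.png',np.hstack([cv2.resize(a,(400,333)),cv2.resize(b,(333,333))]))"
```

```text
t 16.375 pos [0.4869 0.2717 0.1245] w 0.0855 yaw 108.2 F [-0.2  0.4 -0. ]
shift [0.003  0.0006 0.0005] rows 1.0 turn [-0.06  0.15 -0.17]
```

View pics/x6.png

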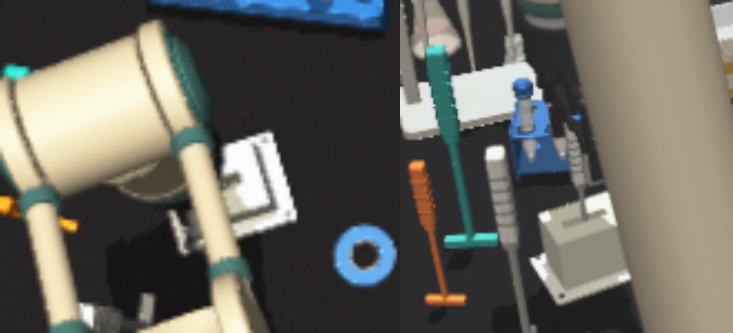

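Emit:
drive_tool --motion "0 0 0 0.002 0 0 50; 0 0 0 0.001 0 0 30; 0 0 0 0 0 0 5; 0 0 0 0 0 0 0; 0 0 0 0 0 0 0" --newtons 25

```text
clock: 17.1
position: [0.4876, 0.2758, 0.1276]
ee_rot: [0.002, 0.586, 0.81, 0.001]
contact_force: [0.3, -0.6, 0.2]
width: 0.0118
```

Emit:
drive_tool --motion "0 0 0 0 0 0 0; 0 0 0 0 0 0 0; 0 0 0 0 0 0 0" --newtons 100

```text
clock: 17.48
position: [0.4878, 0.2759, 0.1278]
ee_rot: [0.003, 0.586, 0.81, 0.002]
contact_force: [-0.6, -0.5, 0.8]
width: 0.0111
```

```bash
python3 -c "
from h import *
go([.4865,.2747,.124],down(108.4));print(get_state()['moment'])"
```

```text
t 17.475 pos [0.4878 0.2759 0.1278] w 0.0111 yaw 108.3 F [-0.6 -0.5  0.8]
shift [-0.0007 -0.0016  0.0037] rows 1.0 turn [ 0.33  0.14 -0.11]
[-0.09581286 -0.01618395 -0.00976017]
```

Emit:
drive_tool --motion "0 0 0 0 0 -0.015 0; 0 0 0 0 0 -0.02 0"

```text
clock: 17.73
position: [0.4864, 0.2754, 0.1627]
ee_rot: [0.002, 0.586, 0.81, -0.0]
contact_force: [-0.0, -0.8, -0.5]
width: 0.0103
```

Emit:
drive_tool --motion "0 0 0 0 0 -0.02 0; 0 0 0 0 0 -0.02 0"

```text
clock: 17.98
position: [0.4864, 0.2755, 0.2055]
ee_rot: [0.002, 0.586, 0.81, 0.0]
contact_force: [0.1, -0.7, -0.6]
width: 0.0105
```

Emit:
drive_tool --motion "0 0 0 0 0 -0.02 0; 0 0 0 0 0 -0.03 0; 0 0 0 0 0 0 0"

```text
clock: 18.35
position: [0.4873, 0.276, 0.2615]
ee_rot: [0.003, 0.586, 0.81, 0.003]
contact_force: [-0.4, 0.4, -1.6]
width: 0.0107
```

```bash
python3 -c "
from h import *
go([.4875,.2758,.26],down(108.4));print(get_state()['qpos'])
cap('side','s7')
b=cv2.imread('pics/s7.png')[170:340,110:290]
cv2.imwrite('pics/x7.png',cv2.resize(b,None,fx=3.5,fy=3.5))"
```

```text
t 18.35 pos [0.4873 0.276  0.2615] w 0.0107 yaw 108.3 F [-0.4  0.4 -1.6]
shift [-0.0002  0.0001  0.0015] rows 1.0 turn [ 0.51  0.13 -0.12]
[ 0.39293637  0.23330749  1.48949207 -0.00287738  1.41011232  0.07434025]
```

View pics/x7.png

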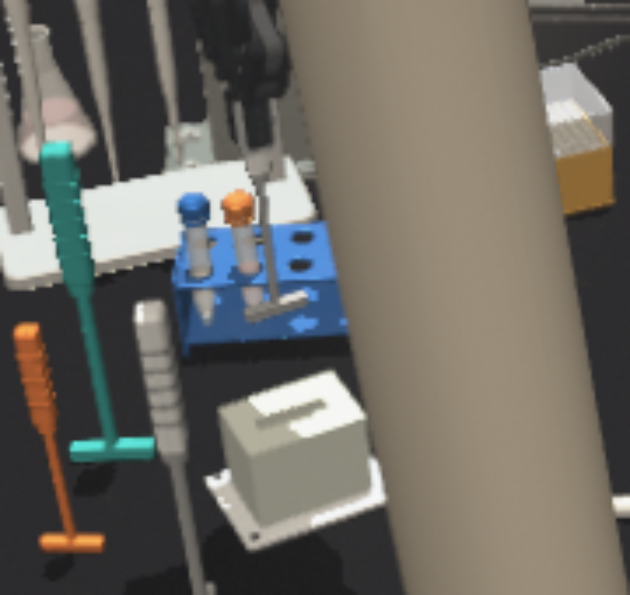

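The spreader is clear of the slot, at crop (275,300), and hangs vertical. Next I carry it toward the turntable.

Emit:
drive_tool --motion "0 0 3.8 -0.05 -0.011 0 0; 0 0 3.8 -0.05 -0.011 0 0; 0 0 3.8 -0.05 -0.011 0 0; 0 0 3.8 -0.05 -0.011 0 0; 0 0 3.8 -0.05 -0.011 0 0; 0 0 3.6 -0.05 -0.011 0 0; 0 0 0 0 0 0 0"

```text
clock: 19.27
position: [0.4607, -0.0372, 0.2512]
ee_rot: [-0.002, 0.737, 0.676, -0.004]
contact_force: [1.1, -0.2, -1.0]
width: 0.0107
```

```bash
cat >> h.py <<'E'
def lean(yaw,t): return down(yaw)*Ro.from_euler('x',-t,degrees=True)
E
python3 -c "
from h import *
go([.439,-.033,.26],lean(85.7,45));print(get_state()['qpos'])
go([.439,-.033,.26],lean(85.7,0))"
```

```text
t 19.275 pos [ 0.4607 -0.0372  0.2512] w 0.0107 yaw 85.1 F [ 1.1 -0.2 -1. ]
shift [ 0.0023 -0.022  -0.0086] rows 1.0 turn [-45.49   0.34  -0.53]
[-0.22877159  0.0973491   1.68584173 -0.00329535  1.36666083 -0.14250953]
t 19.275 pos [ 0.4607 -0.0372  0.2512] w 0.0107 yaw 85.1 F [ 1.1 -0.2 -1. ]
shift [ 0.0023 -0.022  -0.0086] rows 1.0 turn [-0.5   0.11 -0.6 ]
```

Emit:
drive_tool --motion "-9 0 0 0 0 0 0; -9 0 0 0 0 0 0; -9 0 0 0 0 0 0; -9 0 0 0 0 0 0; -9 0 0 0 0 0 0; 0 0 0 0 0 0 0"

```text
clock: 20.02
position: [0.4585, -0.0282, 0.2431]
ee_rot: [0.265, 0.683, 0.631, 0.254]
contact_force: [-0.2, -0.3, -1.4]
width: 0.0107
```

```bash
python3 -c "
from h import *
go([.439,-.033,.20],lean(85.7,45));print(get_state()['qpos']); print(curR().as_matrix().round(3))"
```

```text
t 20.025 pos [ 0.4585 -0.0282  0.2431] w 0.0107 yaw 85.7 F [-0.2 -0.3 -1.4]
shift [-0.0068 -0.0434  0.0183] rows 1.0 turn [-1.88 -0.54 -0.46]
[-0.39833051 -0.24705605  2.2698301   0.54299134  0.4531331  -0.72959657]
[[ 0.074  0.727  0.682]
 [ 0.997 -0.063 -0.042]
 [ 0.012  0.683 -0.73 ]]
```

```bash
python3 -c "
from h import *
cap('side','s8');cap('top','t8')
a=cv2.imread('pics/t8.png')[200:300,260:400];b=cv2.imread('pics/s8.png')[170:310,230:430]
cv2.imwrite('pics/x8.png',np.hstack([cv2.resize(a,None,fx=3,fy=3),cv2.resize(b,(428,300))]))
s=get_state();u=curR().as_matrix()[:,2];bar=s['position']+.116*u;print('bar pred',bar,proj('side',bar),proj('top',bar))"
```

```text
bar pred [ 0.54182429 -0.03500648  0.16253528] [[324.13479012 221.41540714]] [[326.70254491 242.80987796]]
```

View pics/x8.png

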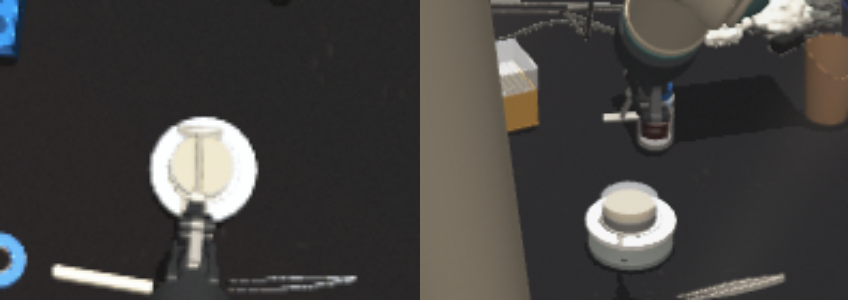

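Emit:
drive_tool --motion "0 0 0 -0.003 -0.02 0.01 0; 0 0 0 -0.003 -0.015 0.008 0; 0 0 0 0 0 0 0; 0 0 0 0 0 0 0"

```text
clock: 20.62
position: [0.4573, -0.0363, 0.2156]
ee_rot: [0.27, 0.679, 0.633, 0.256]
contact_force: [-0.2, -0.6, 0.8]
width: 0.0106
```

```bash
cat > bar.py <<'E'
from h import *
s=get_state();R=curR().as_matrix();bar=s['position']+.116*R[:,2]
d=np.array([.521,-.039,.108])-bar
print(s['clock'],'bar',bar.round(4),'lean',np.degrees(np.arccos(-R[2,2])).round(1),'level',np.degrees(np.arcsin(R[2,0])).round(1),'tool shift',(R.T@d).round(4),'q',s['qpos'].round(2),'qd',np.abs(s['qd']).max().round(3))
E
python3 bar.py
```

```text
20.625 bar [ 0.5374 -0.0413  0.1319] lean 43.8 level 0.3 tool shift [ 0.001  -0.0284  0.0058] q [-0.44 -0.21  2.34  0.75  0.39 -0.99] qd 0.019
```

Emit:
drive_tool --motion "1 0 0 0 -0.012 0.003 0; 1 0 0 0 -0.012 0.003 0; 1 0 0 0 0 0 0; 0 0 0 0 0 0 0"

```text
clock: 21.12
position: [0.444, -0.035, 0.1944]
ee_rot: [0.252, 0.685, 0.64, 0.239]
contact_force: [0.8, 0.9, -0.5]
width: 0.0104
```

```bash
python3 bar.py
```

```text
21.125 bar [ 0.5194 -0.0395  0.1064] lean 40.6 level 0.3 tool shift [ 0.0006  0.0022 -0.0002] q [-0.44 -0.19  2.35  0.68  0.39 -0.93] qd 0.026
```

Emit:
drive_tool --motion "0 0 0 0 0.001 -0.001 0; 0 0 0 0 0 0 0; 0 0 0 0 0 0 0; 0 0 0 0 0 0 0; 0 0 0 0 0 0 0; 0 0 0 0 0 0 0"

```text
clock: 21.88
position: [0.4435, -0.0347, 0.1954]
ee_rot: [0.251, 0.685, 0.64, 0.239]
contact_force: [-0.3, -0.4, -1.0]
width: 0.0103
```

```bash
python3 bar.py; python3 -c "
from seg import *
cap('side','s9');cap('top','t9')
a=cv2.imread('pics/t9.png')[200:300,260:400];b=cv2.imread('pics/s9.png')[170:310,230:430]
cv2.imwrite('pics/x9.png',np.hstack([cv2.resize(a,None,fx=3,fy=3),cv2.resize(b,(428,300))]))
seg('side','s9',.063,(.52,-.04),.045,.006)
seg('top','t9',.036,(.52,-.04),.06,.004)
P=depthpts('top',np.load('pics/t9.npz')['d']);m=(P[...,2]>.09)&(P[...,2]<.125)&(abs(P[...,0]-.522)<.03)&(abs(P[...,1]+.04)<.03);print(P[m][P[m][:,0]>.512].round(3))"; python3 bar.py
```

```text
21.875 bar [ 0.5188 -0.0392  0.1073] lean 40.6 level 0.3 tool shift [0.0003 0.0021 0.0009] q [-0.44 -0.2   2.35  0.68  0.4  -0.92] qd 0.002
side 0.063 [315 255  26  18 374] ((0.5169551968574524, -0.03763481602072716), 0.03655018284916878) ((0.5182833075523376, -0.03846544399857521), (0.06174794211983681, 0.0680193156003952), 83.1029052734375)
top 0.036 [311 239  35  35 385] ((0.5225299596786499, -0.04088916629552841), 0.04989869147539139) ((0.5239349603652954, -0.040709469467401505), (0.087006576359272, 0.08979105204343796), 149.87464904785156)
[[ 0.523 -0.021  0.115]
 [ 0.524 -0.024  0.11 ]
 [ 0.525 -0.027  0.103]
 [ 0.524 -0.029  0.108]
 [ 0.524 -0.032  0.111]
 [ 0.524 -0.035  0.11 ]
 [ 0.524 -0.037  0.109]
 [ 0.524 -0.04   0.109]
 [ 0.525 -0.043  0.106]
 [ 0.525 -0.046  0.106]
 [ 0.521 -0.021  0.114]
 [ 0.521 -0.024  0.113]
 [ 0.521 -0.026  0.111]
 [ 0.521 -0.029  0.112]
 [ 0.521 -0.032  0.114]
 [ 0.522 -0.035  0.109]
 [ 0.521 -0.037  0.114]
 [ 0.522 -0.04   0.109]
 [ 0.521 -0.043  0.111]
 [ 0.521 -0.045  0.113]
 [ 0.522 -0.048  0.11 ]
 [ 0.522 -0.051  0.109]
 [ 0.521 -0.053  0.11
[... 235 characters left out ...]
 0.112]
 [ 0.518 -0.043  0.112]
 [ 0.519 -0.045  0.111]
 [ 0.518 -0.048  0.119]
 [ 0.518 -0.051  0.114]
 [ 0.519 -0.054  0.112]
 [ 0.518 -0.056  0.115]
 [ 0.519 -0.059  0.108]
 [ 0.517 -0.024  0.103]
 [ 0.516 -0.026  0.109]
 [ 0.516 -0.029  0.109]
 [ 0.516 -0.032  0.11 ]
 [ 0.515 -0.034  0.116]
 [ 0.514 -0.037  0.125]
 [ 0.516 -0.04   0.113]
 [ 0.516 -0.043  0.11 ]
 [ 0.515 -0.045  0.118]
 [ 0.516 -0.048  0.111]
 [ 0.516 -0.051  0.108]
 [ 0.516 -0.054  0.111]
 [ 0.516 -0.056  0.113]
 [ 0.516 -0.059  0.109]
 [ 0.512 -0.037  0.118]
 [ 0.512 -0.04   0.119]]
21.975 bar [ 0.5188 -0.0392  0.1073] lean 40.6 level 0.3 tool shift [0.0003 0.0021 0.0009] q [-0.44 -0.2   2.35  0.68  0.4  -0.92] qd 0.001
```

View pics/x9.png

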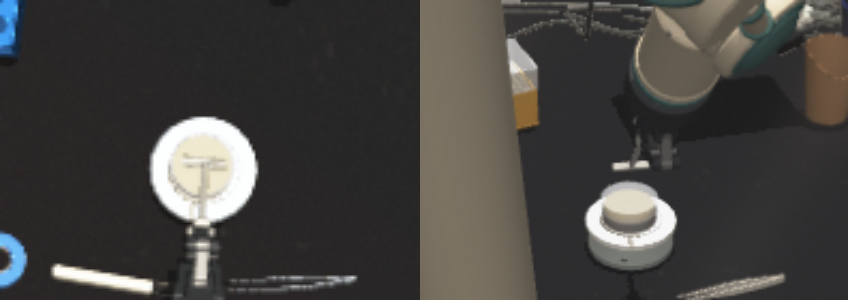

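The last views show the crossbar level at top-crop (203,163), over the middle of the dish. Depth puts the bar's centre at about (0.520, -0.040) and its top face at about z 0.112. It is still and leans about 41°. The pad and dish are stacked on the platter. I hand in.

```bash
python3 -c "
from rig import sign_off; print(sign_off())"
```

```text
the job is handed in; nothing more can be done
None
```

The job is handed in, at about 22 s on the robot's clock. The pad is on the turntable and the dish is on the pad. The spreader is held leaning over the dish, gripped at 100 N.

**Last checks**
- **Pad and dish:** the pad is about 2 mm from the turntable centre, and the dish is within about 2 mm of the pad. Both lie flat and are let go.
- **Spreader:** it leans about 41° by the arm's own pose, with the crossbar level to within about 1°. The bar is about 2–3 mm from the dish centre horizontally. It is at z ≈ 0.107 m, about 44 mm above the dish rim, and the joints were still (0.001–0.002 rad/s).
- **Bystanders:** I measured none of them. The bottle, tape, marker and forceps looked in place in the final pictures. I last saw the flask in the crop taken just after lifting the dish.

**What disagreed**
- The two cameras differ by about 4–5 mm in x, so I used the mean of the two. Relative placings should be unaffected.
- The reported finger opening read 1–3 mm less than the known sizes on each grasp; the pictures showed the things firmly held.
- I stopped at about 41° rather than 45° because the wrist joint was getting near its limit; the allowed range is 30–60°.

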